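Find the high spot of a handwheel on the truing stand

ROBOT

A 6-joint arm with a two-finger parallel gripper is mounted at the origin on the work surface. World frame = base frame: x ahead of the robot, y to its left, z up, the work surface at z = 0. Lengths are in m, angles in rad, forces in N, time in s.
With the tool pointing down it reaches from about 0.275 to 0.85 m from the base axis. Payload 19 kg.
Tool frame: the origin (TCP) lies at the very end of the fingers, on their centre line; the grasp point (between the pads) lies 19 mm behind it (env.grip_point_offset is the distance from the TCP to the grasp point, in m); z points along the fingers, y is the line along which they close (so a half turn about z gives the same grasp; the last joint's range is limited). The gripper opens to 85 mm and grips with 20 to 120 N. Pads are 22 mm wide; open, the fingers measure 114 mm over their backs; the gripper's body (76 mm by 85 mm) begins 54 mm behind the grasp point. The pads swing forward as they close: fully open they stand 13 mm farther back than shut.
Start: joints at [1.068, 0.15, 1.437, -0, 1.554, -0.134], TCP at [0.207, 0.536, 0.204] pointing down, gripper open.
Joint ranges: [-2.8, 2.8], [-0.68, 2.1], [0.12, 2.68], [-1.39, 4.53], [0.16, 2.79], [-2.81, 2.81]. Speed limits (rad/s): [1.89, 1.89, 2.22, 3.01, 3.01, 3.01].

INTERFACE

Orientations are given as a unit quaternion [w, x, y, z].
In Python, from station import env, vision, workorder, models gives the robot as it stands.
- The arm moves only by the tool move_arm, never from a script. Its argument "motion" is a list that holds one entry, the list of rows, each a list of 7 numbers: the shift along the tool's x, y, z in units of 0.1 m (1.0 is 0.1 m), then the turn, a rotation vector about the tool's x, y, z in units of pi rad (1.0 is pi rad), then the opening, from 0 (shut) to 1 (fully open). In form: [[[x, y, z, wx, wy, wz, hand], ...]]. A call has 1 to 8 rows; each row is the pose to reach, as a shift and turn from the pose commanded when the call began, along the tool's axes at that moment, turning the shorter way round; what a row does not reach only later rows make up. A row lasts 1/10 s, in which the tool goes at most 50 mm and 8.59 degrees, less where a joint would pass 70% of its speed; a pose out of reach is approached as far as the arm can. A call with a number of a shift or a turn outside -1 to 1 is refused whole. A call with a gripper value outside its range is refused whole. The fingers move at their own pace and stop on an object; "grip_force" is the grip in N (left out, the last holds). Time passes only in rows, so rows that repeat a pose let the fingers close. It gives the time, the measured TCP pose, the force, the opening and the grip force at its end, in the units of the state.
- env.read_state(): the state, without advancing time (a new reading comes with each control period).
- vision.snapshot(name): name is "scene" or "top" or "wrist"; returns a dict with "frame" (480x640x3 uint8, red, green, blue), "mtx" (3x3 intrinsics, pixels), "R" (3x3) and "t" (3): a world point X has camera coordinates R X + t. Camera axes: x right, y down, z forward; pixel columns grow to the right and rows downward; lengths in m; the calibration is good to about 2 mm. A picture is of the moment at which its call begins. There is no depth.
- workorder.finish_job(): hands the job in; it is judged then, once.
Trained networks look in the newest picture that a camera, given by its name, has taken for a name from the list of things; names that differ only in an ending like _2 or _b are one class to them, and where a whole thing is asked for, a point or a joint stands for the part that bears it (a point fixed in the world has none). Each returns a list of dicts, best first, with "score" (0 to 1); they miss things now and then, are a little off and sometimes report something else, mostly with a low value. They report only what shows in the picture. A call takes as long as a camera call.
- models.spot_in(query, camera): "position" ([column, row] in pixels, amid what is visible of it).
- models.pinpoint(query, camera): "position" ([column, row] in pixels: a listed point, or the origin of a listed thing).
The state is a dict: "t": time; "joint_positions": joint angles; "qvel": joint speeds; "tau": joint torques, N m; "eef_pos": TCP position; "tool_rot": TCP orientation; "force": force on the tool from outside, world axes, zero at the start; "torque": the same for the moment, N m; "opening": finger opening in m; "grip_force": force on a finger pad.
Only numpy, scipy, OpenCV 4.12 (cv2) and the standard library are available. Lean on these libraries where they do the work, as an engineer would, in place of code of your own. Each camera call takes 0.05 s, during which the arm holds its last target. There are 200 camera calls.

TASK

On the watchmaker's truing stand, push the feeler carriage fully home, firmly up to its stop but without ramming it, towards the brass handwheel so that its tip bears on the rim. Then turn the wheel slowly (no faster than a turn in five seconds) by its crank, feel for the one high spot of the rim as it passes under the feeler, and leave the wheel standing with the crest of the high spot right at the feeler tip. Do not knock over or shift the things lying around the stand, and let go of everything at the end.

Things in the scene. Friction and masses are not known exactly. Their poses are not given: they have to be found in the camera images.
- stand: Truing stand: fixed steel base plate 130 (x) x 330 (y) x 16 mm. Origin at the centre of its underside, z up. The wheel axle stands at y = -60 mm; the feeler on its carriage lies to the +y side of the wheel and slides along y between two rails (28 mm high, y = 27 to 151 mm, 51 mm over both). Behind the push plate the space above the rails is free.
- axle (a point): Point on the wheel's vertical axle, level with the top of its face plate (46 mm above the table). Axes as the stand's: +y points from the axle to the feeler tip. The rim's high spot is to stop on this line.
- wheel: Handwheel: brass rim disc 110 mm across, 30 to 42 mm above the table, under an aluminium face plate 120 mm across (top 46 mm), hub nut 18 mm across to 58 mm. Turns endlessly both ways; bearing friction 0.06 N m, stays where left. Origin on the axle, 30 mm above the table, z up; its -y axis points to the crank. The high spot's place round the rim relative to the crank varies and is not measured.
- crank (a point): Centre (half-way up) of the crank grip: plain black upright cylinder, 16 mm across, 36 mm tall (48 to 84 mm above the table), spinning freely on its pin, 38 mm from the axle. Drag here while turning: about 2 N on the round rim, 2 to 3 N more as the high spot climbs onto the feeler, about zero as it runs down past the crest. Held still: near zero, up to 4 N while climbing, a slight pull past the crest.
- carriage: Feeler carriage: aluminium block 34 x 50 mm, 47 mm high, with push plate behind and a sprung plunger with an 8 mm steel ball tip in front, at rim height. Origin under the push plate, axes as the stand's. At home the tip bears on the rim with 3.3 N, rising by 1 N/mm to 7 N at the crest of the one high spot (arc of 25 mm radius, 4 mm high, round again 19 degrees either side).
- plate (a point): Middle of the outer (+y) face of the carriage's upright push plate, 66 mm above the table: steel, 34 mm wide, 8 mm thick, top 81 mm above the table. Push here along the stand's -y. Friction 11 N, about 15 N once the tip is on the rim; stays where left. Hard against its stop (home) this face is 134.5 mm from the axle; it starts 15 to 25 mm farther out.
- loupe: Bystander near the stand, not to be shifted: black eye loupe, 42 mm wide, 32 mm tall; origin at its underside.
- bench_block: Bystander near the stand, not to be shifted: square steel bench block 50 x 50 x 24 mm with blind holes; origin at its underside.
- screwdriver: Bystander near the stand, not to be shifted: small black-handled screwdriver 130 mm long; origin at its underside.
- brass_weight: Bystander near the stand, not to be shifted: plain brass cylinder 32 mm across, 28 mm tall; origin at its underside.

How it is judged:
By the outcome, as a careful person would: the job done as asked, in the order asked, and still so for the second after the job is handed in, with the robot touching nothing.
It also fails if it takes over 72 s, if anything falls off the work surface, if the arm or the gripper's body presses on something with over 40 N, if the wrist force passes 120 N, or if a joint passes its speed limit or range.

## Working session

There is one attempt and no reset: what is moved stays moved. The work goes in short steps, Python scripts to look and compute and a tool call to move; the robot and the scene stay as the last step left them, time stands still between calls to the robot, and variables do not carry over. Pictures are saved under pics/ and viewed, at most 10 in all, crops included, and the job is handed in when it is done.

Besides the shell and the picture viewer there is one more tool, called by a JSON object that holds its "name" and its "arguments". move_arm: Moves the arm, as the interface text tells. Shifts and turns lie within -1 to 1; 1 stands for 0.1 m of shift or pi rad of turn. Its arguments: {"type":"object","properties":{"motion":{"type":"array"},"grip_force":{"type":"number"}},"required":["motion"]}

```bash
mkdir -p pics; ls; cat > h.py <<'E'
import numpy as np,cv2
from station import env,vision,workorder,models
from scipy.spatial.transform import Rotation as Ro
def ray(s,px,z):
    K=s["mtx"];R=np.array(s["R"]);t=np.array(s["t"])
    d=R.T@np.linalg.inv(K)@np.array([px[0],px[1],1.]);c=-R.T@t
    return c+d*(z-c[2])/d[2]
def save(s,n): cv2.imwrite("pics/"+n,cv2.cvtColor(s["frame"],cv2.COLOR_RGB2BGR))
E
python3 - <<'E'
from h import *
Z=dict(axle=.046,crank=.066,plate=.066,stand=0,wheel=.03,carriage=0,loupe=0,bench_block=0,screwdriver=0,brass_weight=0)
for c in ["top","scene"]:
    s=vision.snapshot(c);save(s,c+"0.png")
    for q,z in Z.items():
        r=models.pinpoint(q,c)
        print(c,q,[(round(a["score"],2),np.round(a["position"]).tolist(),np.round(ray(s,a["position"],z)[:2],4).tolist()) for a in r[:2]])
st=env.read_state();print(st["t"],st["eef_pos"],st["tool_rot"],st["force"])
E
```

```text
pics
top axle [(0.81, [410.0, 247.0], [0.5627, -0.0976])]
top crank [(0.47, [442.0, 256.0], [0.5479, -0.1393])]
top plate [(0.68, [310.0, 273.0], [0.5257, 0.0505]), (0.41, [410.0, 245.0], [0.5642, -0.0939])]
top stand [(0.91, [372.0, 258.0], [0.55, -0.0429])]
top wheel [(0.71, [406.0, 245.0], [0.5683, -0.0941])]
top carriage [(0.69, [315.0, 276.0], [0.5227, 0.0477]), (0.29, [405.0, 166.0], [0.6997, -0.1007])]
top loupe []
top bench_block [(0.94, [358.0, 346.0], [0.4136, -0.0185]), (0.35, [314.0, 278.0], [0.5195, 0.0487])]
top screwdriver [(0.6, [407.0, 164.0], [0.7018, -0.1034])]
top brass_weight [(0.94, [424.0, 311.0], [0.4663, -0.1217]), (0.33, [441.0, 256.0], [0.5518, -0.1516])]
scene axle [(0.81, [249.0, 234.0], [0.5665, -0.0939])]
scene crank [(0.51, [229.0, 218.0], [0.5606, -0.1296]), (0.36, [249.0, 241.0], [0.5951, -0.0787])]
scene plate [(0.73, [347.0, 227.0], [0.519, 0.0528]), (0.62, [209.0, 317.0], [0.7364, -0.0717])]
scene stand [(0.75, [286.0, 254.0], [0.5501, -0.0392])]
scene wheel [(0.88, [250.0, 238.0], [0.5595, -0.0978])]
scene carriage [(0.64, [346.0, 249.0], [0.5054, 0.0501])]
scene loupe [(0.57, [298.0, 308.0], [0.6423, 0.0175])]
scene bench_block [(0.96, [322.0, 207.0], [0.4248, -0.0201])]
scene screwdriver [(0.77, [209.0, 315.0], [0.6989, -0.1031])]
scene brass_weight [(0.59, [265.0, 209.0], [0.464, -0.1144])]
1.1 [0.20727819 0.5363117  0.20387639] [-1.22416712e-05  1.83349015e-01  9.83047882e-01 -2.68698339e-05] [ 0.87644212 -0.08989972 -0.09455289]
```

View pics/top0.png

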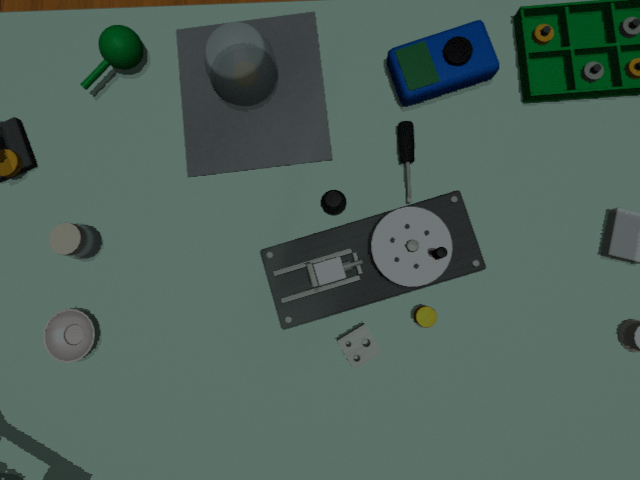

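View pics/scene0.png

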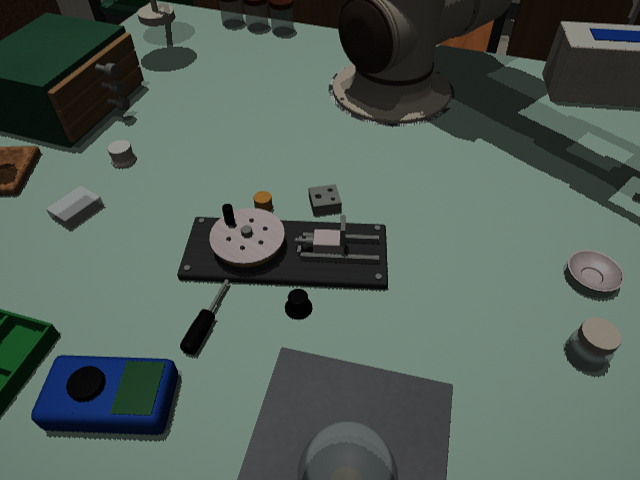

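{"name": "move_arm", "arguments": {"motion": [[[-1, -0.7, 0, 0, 0, 0.1, 0], [-1, -0.7, 0, 0, 0, 0.1, 0], [-1, -0.7, 0, 0, 0, 0.1, 0]]]}}

```text
t: 1.4
eef_pos: [0.2766, 0.4325, 0.204]
tool_rot: [0.0, 0.338, 0.941, -0.0]
force: [0.5, 0.3, 0.1]
opening: 0.0438
grip_force: 0.0
```

```bash
cat >> h.py <<'E'
def to(x,y,z,yaw=None):
    # shift/turn in tool units to bring TCP to world point; yaw=angle of tool x in deg
    st=env.read_state();q=st["tool_rot"];R=Ro.from_quat([q[1],q[2],q[3],q[0]]).as_matrix()
    d=R.T@(np.array([x,y,z])-st["eef_pos"])/.1
    a=np.degrees(np.arctan2(R[1,0],R[0,0]))
    w=0 if yaw is None else -((yaw-a+180)%360-180)/180
    print("t",round(st["t"],2),"pos",np.round(st["eef_pos"],4),"yaw",round(a,2),"shift",np.round(d,3),"wz",round(w,3),"F",np.round(st["force"],2),"open",round(st["opening"],4))
E
python3 -c "
from h import *
to(.51,.09,.2,106)"
```

```text
t 1.4 pos [0.2766 0.4325 0.204 ] yaw 140.47 shift [-3.98  -1.156  0.043] wz 0.191 F [0.51 0.33 0.15] open 0.0438
```

{"name": "move_arm", "arguments": {"motion": [[[-1, -0.3, 0, 0, 0, 0.19, 0], [-1, -0.3, 0, 0, 0, 0.19, 0], [-1, -0.3, 0, 0, 0, 0.19, 0], [-1, -0.3, 0, 0, 0, 0.19, 0]]]}}

```text
t: 1.8
eef_pos: [0.335, 0.3472, 0.2041]
tool_rot: [0.0, 0.601, 0.799, 0.0]
force: [0.2, 0.5, 0.3]
opening: -0.0002
grip_force: 0.0
```

```bash
python3 -c "
from h import *
to(.51,.09,.2,106)"
```

```text
t 1.8 pos [0.335  0.3472 0.2041] yaw 106.15 shift [-2.957  0.966  0.042] wz 0.001 F [0.18 0.49 0.3 ] open -0.0002
```

{"name": "move_arm", "arguments": {"motion": [[[-1, 0.4, 0, 0, 0, 0, 0], [-1, 0.4, 0, 0, 0, 0, 0], [-1, 0.4, 0, 0, 0, 0, 0]]]}}

```text
t: 2.1
eef_pos: [0.4032, 0.261, 0.2038]
tool_rot: [0.001, 0.598, 0.801, -0.0]
force: [0.6, -0.4, 0.1]
opening: -0.0006
grip_force: 0.0
```

{"name": "move_arm", "arguments": {"motion": [[[-1, 0.4, 0, 0, 0, 0, 0], [-1, 0.4, 0, 0, 0, 0, 0], [-1, 0.4, 0, 0, 0, 0, 0], [-1, 0.4, 0, 0, 0, 0, 0]]]}}

```text
t: 2.5
eef_pos: [0.4685, 0.179, 0.2036]
tool_rot: [-0.0, 0.598, 0.801, -0.0]
force: [-0.5, 0.0, -0.3]
opening: -0.0
grip_force: 0.0
```

```bash
python3 - <<'E'
from h import *
to(.51,.09,.2,106)
s=vision.snapshot("wrist");save(s,"w1.png")
Z=dict(axle=.046,crank=.066,plate=.066,stand=0)
for q,z in Z.items():
    r=models.pinpoint(q,"wrist")
    print(q,[(round(a["score"],2),np.round(a["position"]).tolist(),np.round(ray(s,a["position"],z)[:2],4).tolist()) for a in r[:2]])
E
```

```text
t 2.5 pos [0.4685 0.179  0.2036] yaw 106.52 shift [-0.971  0.145  0.036] wz 0.003 F [-0.53  0.04 -0.32] open -0.0
axle []
crank []
plate []
stand [(0.93, [329.0, 392.0], [0.5497, -0.0415])]
```

View pics/w1.png

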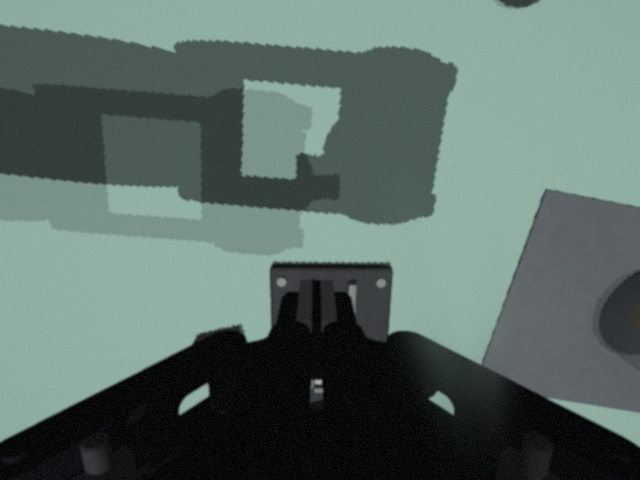

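```bash
python3 - <<'E'
from h import *
s=vision.snapshot("wrist")
a=ray(s,(272,265),.016);b=ray(s,(391,264),.016);h1=ray(s,(281.5,282.5),.016);h2=ray(s,(381,283.5),.016)
print(a,b,np.linalg.norm(a-b));print(h1,h2)
for u,v in((a,b),(h1,h2)):
  d=(v-u)[:2];n=d/np.linalg.norm(d);print("stand x dir deg",np.degrees(np.arctan2(*n[::-1])), "mid",(u+v)[:2]/2)
# top corners
s=vision.snapshot("top")
c=[ray(s,p,.016)[:2] for p in((270,255),(454,199),(476,263.5),(288,319.5))]
print(np.round(c,4),np.mean(c,0)); d=c[0]-c[1]+c[3]-c[2];print("y dir",np.degrees(np.arctan2(d[1],d[0])))
to(.51,.09,.2,106)
E
```

```text
[0.44190712 0.10455794 0.016     ] [0.55998304 0.14133754 0.016     ] 0.12367158477869487
[0.45655812 0.08843501 0.016     ] [0.55738903 0.11766208 0.016     ]
stand x dir deg 17.30134481319781 mid [0.50094508 0.12294774]
stand x dir deg 16.16487469442226 mid [0.50697358 0.10304854]
[[ 0.5566  0.1165]
 [ 0.64   -0.1723]
 [ 0.539  -0.2012]
 [ 0.4566  0.0885]] [ 0.54806088 -0.04213043]
y dir 105.99436651652184
t 2.85 pos [0.4675 0.1808 0.204 ] yaw 106.75 shift [-0.991  0.145  0.04 ] wz 0.004 F [-0.19  0.37 -1.19] open 0.0001
```

```bash
python3 - <<'E'
from h import *
to(.5146,.0772,.055,106.2)
E
```

```text
t 2.85 pos [0.4675 0.1808 0.204 ] yaw 106.75 shift [-1.127  0.152  1.49 ] wz 0.003 F [-0.19  0.37 -1.19] open 0.0001
```

{"name": "move_arm", "arguments": {"motion": [[[-1, 0.15, 0.7, 0, 0, 0.003, 0], [-1, 0.15, 0.7, 0, 0, 0.003, 0], [-1, 0.15, 0.7, 0, 0, 0.003, 0], [-1, 0.15, 0.7, 0, 0, 0.003, 0]]]}}

```text
t: 3.25
eef_pos: [0.5107, 0.0869, 0.1318]
tool_rot: [-0.001, 0.602, 0.799, -0.001]
force: [-0.4, 1.5, 1.3]
opening: -0.0001
grip_force: 0.0
```

{"name": "move_arm", "arguments": {"motion": [[[-0.12, 0, 0.4, 0, 0, 0, 0], [-0.12, 0, 0.79, 0, 0, 0, 0], [-0.12, 0, 0.79, 0, 0, 0, 0], [-0.12, 0, 0.79, 0, 0, 0, 0]]]}}

```text
t: 3.65
eef_pos: [0.5145, 0.0777, 0.0562]
tool_rot: [0.0, 0.601, 0.8, 0.0]
force: [1.1, 0.1, 1.3]
opening: 0.0
grip_force: 0.0
```

```bash
python3 - <<'E'
from h import *
to(.528,.031,.055,106.2)
s=vision.snapshot("top");im=s["frame"][190:340,240:500];im=cv2.resize(im,None,fx=3,fy=3,interpolation=2)
cv2.imwrite("pics/t2.png",im[:,:,::-1])
E
```

```text
t 3.65 pos [0.5145 0.0777 0.0562] yaw 106.18 shift [-0.487 -0.     0.012] wz -0.0 F [1.07 0.13 1.31] open 0.0
```

View pics/t2.png

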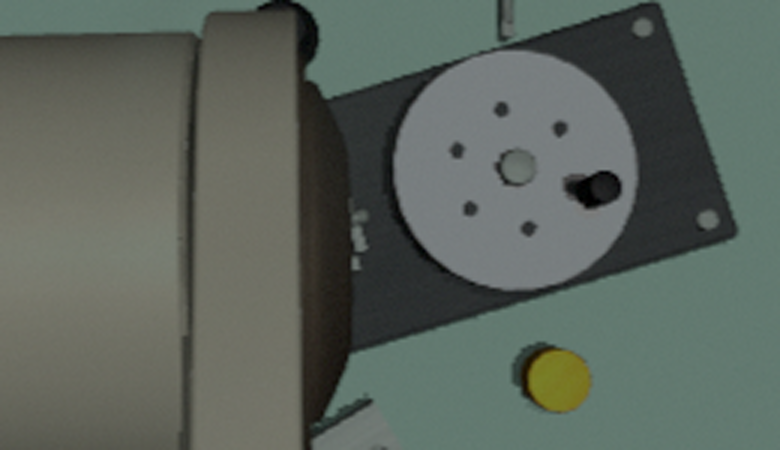

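{"name": "move_arm", "arguments": {"motion": [[[-0.05, 0, 0, 0, 0, 0, 0], [-0.1, 0, 0, 0, 0, 0, 0], [-0.13, 0, 0, 0, 0, 0, 0], [-0.16, 0, 0, 0, 0, 0, 0], [-0.19, 0, 0, 0, 0, 0, 0], [-0.22, 0, 0, 0, 0, 0, 0], [-0.25, 0, 0, 0, 0, 0, 0], [-0.27, 0, 0, 0, 0, 0, 0]]]}}

```text
t: 4.5
eef_pos: [0.5219, 0.0507, 0.0549]
tool_rot: [-0.0, 0.601, 0.799, -0.0]
force: [0.2, 0.4, -1.2]
opening: -0.0
grip_force: 0.0
```

{"name": "move_arm", "arguments": {"motion": [[[-0.02, 0, 0, 0, 0, 0, 0], [-0.035, 0, 0, 0, 0, 0, 0], [-0.05, 0, 0, 0, 0, 0, 0], [-0.06, 0, 0, 0, 0, 0, 0]]]}}

```text
t: 4.9
eef_pos: [0.5236, 0.0451, 0.0549]
tool_rot: [0.0, 0.601, 0.799, -0.0]
force: [-1.2, 0.7, 0.9]
opening: 0.0003
grip_force: 0.0
```

```bash
python3 - <<'E'
from h import *
s=vision.snapshot("scene");im=s["frame"][130:300,150:420];im=cv2.resize(im,None,fx=2.9,fy=2.9,interpolation=2)
cv2.imwrite("pics/s2.png",im[:,:,::-1])
print([(a["score"],a["position"],ray(s,a["position"],.066)) for a in models.pinpoint("plate","scene")])
to(.528,.031,.055,106.2)
E
```

```text
[(0.81, [343.8, 229.2], array([0.52413044, 0.04985567, 0.066     ]))]
t 5.0 pos [0.5235 0.0451 0.0549] yaw 106.13 shift [-0.148  0.004 -0.001] wz -0.0 F [-0.14 -0.48  0.12] open -0.0001
```

View pics/s2.png

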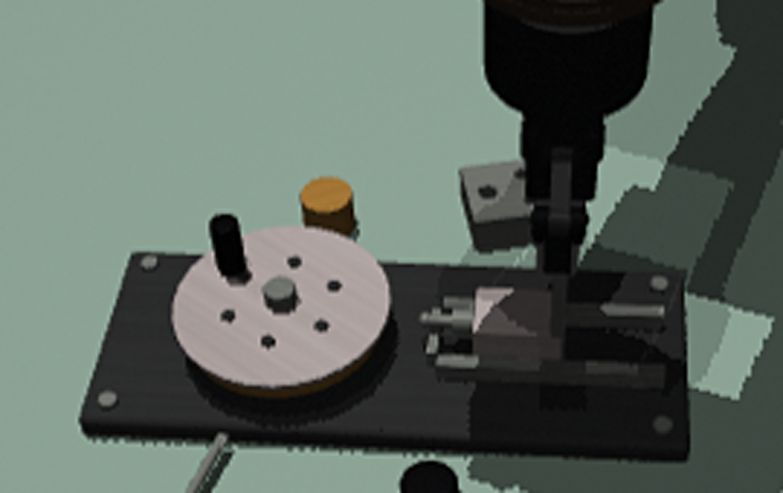

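{"name": "move_arm", "arguments": {"motion": [[[-0.015, 0, 0, 0, 0, 0, 0], [-0.03, 0, 0, 0, 0, 0, 0], [-0.045, 0, 0, 0, 0, 0, 0], [-0.06, 0, 0, 0, 0, 0, 0]]]}}

```text
t: 5.4
eef_pos: [0.5252, 0.0393, 0.0549]
tool_rot: [-0.0, 0.601, 0.799, -0.0]
force: [1.1, -0.4, 0.3]
opening: 0.0001
grip_force: 0.0
```

```bash
python3 - <<'E'
from h import *
s=vision.snapshot("scene")
a=cv2.imread("pics/scene0.png")[200:280,280:400];b=s["frame"][200:280,280:400,::-1]
b=np.clip(b.astype(float)*1.8,0,255).astype("uint8")
cv2.imwrite("pics/s3.png",cv2.resize(np.vstack([a,b]),None,fx=3.7,fy=3.7,interpolation=cv2.INTER_CUBIC))
K=s["mtx"];R=np.array(s["R"]);t=np.array(s["t"])
st=env.read_state();p=st["eef_pos"];to(.528,.031,.055)
for X in(p,p+[0,0,.026]):
  q=K@(R@X+t);print(q[:2]/q[2]-[280,200])
E
```

```text
t 5.45 pos [0.5253 0.0391 0.0549] yaw 106.12 shift [-0.086  0.004 -0.001] wz 0 F [ 0.06 -0.22 -0.31] open -0.0002
[56.80995685 32.91065786]
[57.19793321 21.35878694]
```

View pics/s3.png

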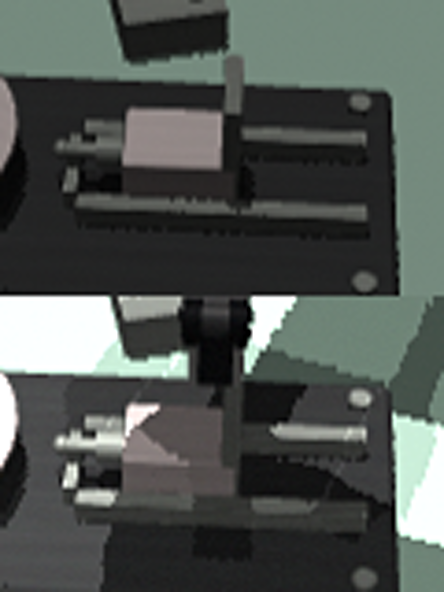

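{"name": "move_arm", "arguments": {"motion": [[[0.2, 0, 0, 0, 0, 0, 0], [0.5, 0, 0, 0, 0, 0, 0], [0.5, 0, 0, 0, 0, 0, 0]]]}}

```text
t: 5.75
eef_pos: [0.5105, 0.0896, 0.0549]
tool_rot: [-0.0, 0.6, 0.8, 0.0]
force: [0.8, -0.3, 0.2]
opening: -0.0002
grip_force: 0.0
```

```bash
python3 - <<'E'
from h import *
s=vision.snapshot("scene");save(s,"s4full.png")
b=s["frame"][190:280,300:420,::-1]
b=np.clip(255*(b/255.)**.5,0,255).astype("uint8")
b=cv2.resize(b,None,fx=6.6,fy=6.6,interpolation=cv2.INTER_CUBIC)
K=s["mtx"];R=np.array(s["R"]);t=np.array(s["t"])
st=env.read_state();p=st["eef_pos"];to(.528,.031,.055)
xd=np.array([.96,.279,0]);
for X,c in((p,(0,0,255)),(p+[0,0,.026],(0,255,0)),(np.array([.5225,.0515,.081])+.017*xd,(255,0,0)),(np.array([.5225,.0515,.081])-.017*xd,(255,0,255)),(np.array([.5225,.0515,.028])+.0255*xd,(255,255,0))):
  q=K@(R@X+t);q=(q[:2]/q[2]+.5-[300,190])*6.6;print(q);cv2.circle(b,tuple(int(v) for v in q),4,c,-1)
cv2.imwrite("pics/s4.png",b)
E
```

```text
t 5.8 pos [0.511  0.0885 0.055 ] yaw 106.23 shift [-0.599  0.003 -0.   ] wz 0 F [ 0.27 -1.02 -0.26] open 0.0003
[463.26432926 294.96211739]
[471.29670387 218.70189393]
[301.85036595 268.05644886]
[304.98427011 162.45542311]
[293.22781306 446.28477436]
```

View pics/s4.png

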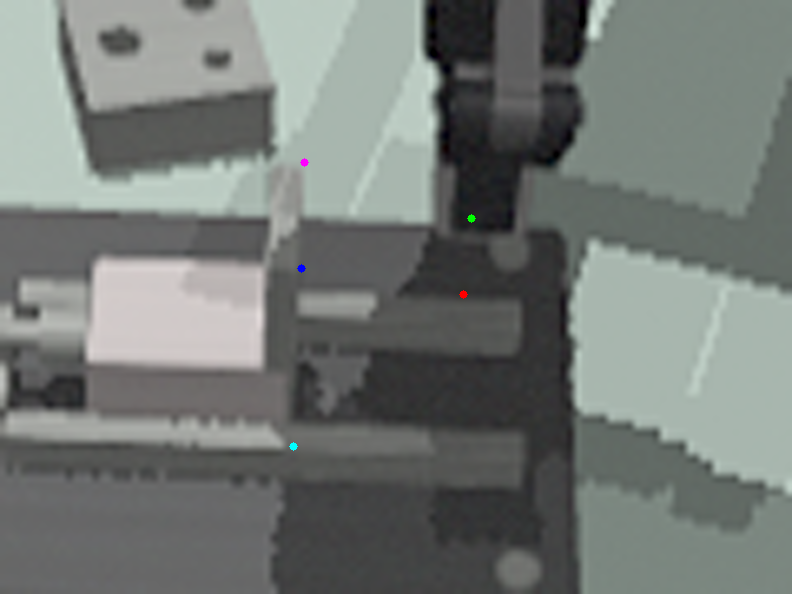

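```bash
python3 - <<'E'
from h import *
im=cv2.imread("pics/s4full.png")
for r in range(216,246,1): print(r,im[r,362:386].mean(1).astype(int).tolist())
print(env.read_state()["joint_positions"])
E
```

```text
216 [120, 121, 125, 68, 30, 32, 31, 6, 3, 5, 4, 5, 5, 5, 5, 5, 6, 34, 34, 40, 36, 35, 40, 58]
217 [120, 121, 125, 74, 31, 31, 26, 5, 5, 4, 5, 6, 4, 3, 3, 4, 9, 32, 33, 41, 41, 41, 40, 40]
218 [120, 121, 125, 70, 31, 32, 25, 4, 4, 5, 3, 4, 4, 4, 4, 5, 12, 32, 34, 41, 40, 41, 40, 40]
219 [120, 121, 126, 70, 31, 32, 23, 4, 4, 4, 4, 4, 5, 4, 3, 3, 17, 32, 34, 41, 40, 40, 40, 40]
220 [120, 121, 125, 76, 31, 33, 16, 4, 3, 4, 4, 3, 3, 5, 3, 3, 20, 31, 34, 41, 40, 41, 41, 40]
221 [120, 121, 125, 76, 31, 33, 11, 4, 5, 4, 5, 5, 5, 5, 5, 4, 25, 33, 37, 40, 41, 40, 41, 41]
222 [123, 124, 128, 78, 33, 32, 12, 3, 4, 5, 6, 5, 4, 4, 4, 2, 28, 32, 39, 41, 42, 41, 41, 39]
223 [99, 99, 101, 65, 32, 32, 11, 4, 4, 4, 5, 4, 5, 4, 3, 2, 33, 32, 36, 38, 37, 38, 41, 41]
224 [27, 25, 28, 23, 29, 34, 13, 5, 4, 7, 4, 3, 2, 4, 2, 5, 33, 29, 24, 24, 26, 24, 32, 42]
225 [32, 32, 33, 10, 20, 27, 19, 13, 16, 16, 12, 11, 14, 16, 17, 20, 32, 20, 10, 9, 10, 8, 11, 35]
226 [33, 34, 27, 10, 10, 13, 13, 14, 18, 18, 18, 17, 25, 32, 33, 31, 31, 24, 13, 10, 11, 11, 7, 19]
227 [33, 34, 10, 8, 10, 11, 10, 11, 10, 9, 9, 9, 23, 
[... 1197 characters left out ...]
, 10, 11, 11, 10, 9, 5]
240 [29, 28, 28, 28, 30, 28, 28, 28, 27, 28, 28, 28, 27, 27, 28, 29, 29, 11, 10, 11, 10, 11, 9, 5]
241 [27, 28, 28, 28, 29, 29, 27, 28, 29, 28, 28, 28, 28, 27, 29, 29, 23, 10, 10, 11, 13, 10, 10, 7]
242 [24, 25, 24, 24, 24, 26, 25, 26, 27, 27, 26, 29, 29, 29, 30, 29, 21, 9, 11, 11, 11, 9, 11, 8]
243 [13, 15, 13, 16, 15, 18, 19, 20, 19, 18, 18, 23, 24, 24, 25, 23, 13, 10, 11, 10, 10, 10, 10, 7]
244 [10, 10, 9, 10, 9, 8, 9, 8, 9, 10, 7, 7, 9, 9, 8, 9, 9, 11, 10, 10, 10, 10, 10, 7]
245 [9, 11, 10, 11, 9, 11, 11, 11, 10, 9, 10, 8, 10, 11, 11, 10, 9, 10, 10, 12, 10, 10, 9, 4]
[ 2.27944959e-02  1.33445202e-01  1.76857669e+00  2.72361447e-05
  1.23954479e+00 -2.60473535e-01]
```

{"name": "move_arm", "arguments": {"motion": [[[0, 0, 0.1, 0, 0, 0, 0], [0, 0, 0.19, 0, 0, 0, 0], [0, 0, 0.19, 0, 0, 0, 0]]]}}

```text
t: 6.1
eef_pos: [0.5105, 0.0868, 0.0341]
tool_rot: [-0.001, 0.601, 0.799, -0.001]
force: [-0.1, -0.9, 0.3]
opening: 0.0001
grip_force: 0.0
```

{"name": "move_arm", "arguments": {"motion": [[[-0.08, 0, 0, 0, 0, 0, 0], [-0.14, 0, 0, 0, 0, 0, 0], [-0.18, 0, 0, 0, 0, 0, 0], [-0.2, 0, 0, 0, 0, 0, 0], [-0.22, 0, 0, 0, 0, 0, 0], [-0.24, 0, 0, 0, 0, 0, 0]]]}}

```text
t: 6.7
eef_pos: [0.518, 0.0643, 0.036]
tool_rot: [0.0, 0.601, 0.799, 0.0]
force: [0.1, 0.4, 0.8]
opening: 0.0003
grip_force: 0.0
```

```bash
python3 - <<'E'
from h import *
s=vision.snapshot("scene");im=s["frame"][...,::-1]
print([im[r,346:370].mean(1).astype(int).tolist() for r in range(222,242,3)])
to(.528,.031,.055)
E
```

```text
[[111, 52, 5, 2, 2, 3, 5, 4, 4, 5, 6, 4, 3, 4, 5, 2, 4, 3, 4, 36, 42, 42, 42, 43], [34, 33, 34, 35, 19, 4, 5, 3, 7, 5, 4, 3, 6, 3, 34, 35, 21, 11, 9, 10, 11, 10, 11, 11], [34, 22, 32, 34, 12, 4, 4, 5, 5, 5, 4, 4, 4, 7, 33, 35, 14, 10, 10, 12, 9, 11, 10, 11], [28, 21, 33, 35, 10, 4, 3, 5, 5, 3, 4, 4, 4, 16, 34, 33, 12, 11, 10, 10, 12, 10, 9, 9], [19, 18, 18, 18, 21, 23, 23, 22, 23, 26, 22, 23, 22, 22, 14, 15, 13, 12, 13, 14, 12, 11, 9, 10], [27, 27, 28, 29, 28, 29, 28, 30, 30, 29, 30, 31, 30, 30, 29, 29, 30, 30, 30, 30, 29, 27, 24, 70], [27, 29, 28, 28, 28, 28, 27, 27, 28, 28, 28, 27, 28, 28, 28, 29, 29, 29, 29, 29, 28, 28, 28, 29]]
t 6.75 pos [0.5181 0.0641 0.036 ] yaw 106.13 shift [-0.346  0.003 -0.19 ] wz 0 F [ 0.17  1.2  -0.11] open -0.0003
```

{"name": "move_arm", "arguments": {"motion": [[[-0.02, 0, 0, 0, 0, 0, 0], [-0.04, 0, 0, 0, 0, 0, 0], [-0.06, 0, 0, 0, 0, 0, 0], [-0.08, 0, 0, 0, 0, 0, 0]]]}}

```text
t: 7.15
eef_pos: [0.5199, 0.0577, 0.0359]
tool_rot: [-0.001, 0.601, 0.799, 0.001]
force: [-2.3, 10.3, 2.8]
opening: -0.0001
grip_force: 5.7
```

{"name": "move_arm", "arguments": {"motion": [[[-0.02, 0, 0, 0, 0, 0, 0], [-0.04, 0, 0, 0, 0, 0, 0], [-0.06, 0, 0, 0, 0, 0, 0]]]}}

```text
t: 7.45
eef_pos: [0.5215, 0.052, 0.0359]
tool_rot: [-0.001, 0.601, 0.799, 0.001]
force: [-3.4, 10.2, 3.1]
opening: 0.0
grip_force: 5.7
```

{"name": "move_arm", "arguments": {"motion": [[[-0.02, 0, 0, 0, 0, 0, 0], [-0.04, 0, 0, 0, 0, 0, 0], [-0.055, 0, 0, 0, 0, 0, 0]]]}}

```text
t: 7.75
eef_pos: [0.5231, 0.0467, 0.0359]
tool_rot: [-0.001, 0.601, 0.799, 0.0]
force: [-4.1, 10.9, 3.2]
opening: 0.0003
grip_force: 5.6
```

{"name": "move_arm", "arguments": {"motion": [[[-0.01, 0, 0, 0, 0, 0, 0], [-0.02, 0, 0, 0, 0, 0, 0]]]}}

```text
t: 7.95
eef_pos: [0.5236, 0.0448, 0.0359]
tool_rot: [-0.001, 0.601, 0.799, 0.001]
force: [-3.9, 11.2, 3.2]
opening: 0.0001
grip_force: 5.6
```

{"name": "move_arm", "arguments": {"motion": [[[-0.01, 0, 0, 0, 0, 0, 0], [-0.015, 0, 0, 0, 0, 0, 0]]]}}

```text
t: 8.15
eef_pos: [0.524, 0.0434, 0.0359]
tool_rot: [-0.001, 0.601, 0.799, 0.0]
force: [-3.6, 11.1, 2.5]
opening: -0.0001
grip_force: 5.5
```

{"name": "move_arm", "arguments": {"motion": [[[-0.01, 0, 0, 0, 0, 0, 0], [-0.015, 0, 0, 0, 0, 0, 0]]]}}

```text
t: 8.35
eef_pos: [0.5244, 0.0419, 0.0359]
tool_rot: [-0.001, 0.601, 0.799, 0.0]
force: [-3.1, 11.5, 3.0]
opening: 0.0001
grip_force: 5.6
```

{"name": "move_arm", "arguments": {"motion": [[[-0.01, 0, 0, 0, 0, 0, 0], [-0.015, 0, 0, 0, 0, 0, 0]]]}}

```text
t: 8.55
eef_pos: [0.5248, 0.0407, 0.0359]
tool_rot: [-0.001, 0.601, 0.799, 0.001]
force: [-4.3, 13.7, 4.0]
opening: 0.0003
grip_force: 7.0
```

{"name": "move_arm", "arguments": {"motion": [[[-0.01, 0, 0, 0, 0, 0, 0], [-0.015, 0, 0, 0, 0, 0, 0]]]}}

```text
t: 8.75
eef_pos: [0.5249, 0.0404, 0.0359]
tool_rot: [-0.002, 0.601, 0.799, 0.001]
force: [-6.6, 25.8, 7.3]
opening: 0.0
grip_force: 13.5
```

{"name": "move_arm", "arguments": {"motion": [[[0.1, 0, 0, 0, 0, 0, 0], [0.3, 0, 0, 0, 0, 0, 0], [0.3, 0, -0.3, 0, 0, 0, 0], [0.3, 0, -0.7, 0, 0, 0, 0.5]]]}}

```text
t: 9.15
eef_pos: [0.516, 0.0673, 0.1053]
tool_rot: [-0.001, 0.601, 0.8, -0.001]
force: [1.1, -0.5, 1.8]
opening: 0.0133
grip_force: 0.0
```

```bash
python3 - <<'E'
from h import *
A=np.array([.5655,-.098])
s=vision.snapshot("top");e=vision.snapshot("scene")
for n,S,c,h in(("top",s,(441,252.3),(412.7,245.3)),("scene",e,(227.1,205.5),(246.2,228.5))):
  C=ray(S,c,.084)[:2];H=ray(S,h,.058)[:2];d=C-H
  print(n,C,H,np.linalg.norm(d),np.degrees(np.arctan2(d[1],d[0])))
print([(a["score"],a["position"],ray(e,a["position"],.066)) for a in models.pinpoint("plate","scene")])
print([(a["score"],a["position"],ray(e,a["position"],.066)) for a in models.pinpoint("crank","scene")])
save(e,"s5full.png")
to(.56,-.135,.12,106.2)
E
```

```text
top [ 0.5519258  -0.13405218] [ 0.56467053 -0.09931507] 0.0370012757988924 -110.14763002659723
scene [ 0.55218358 -0.13380037] [ 0.56608016 -0.09754038] 0.03883171206333707 -110.96924064004627
[(0.65, [331.1, 229.8], array([0.53181844, 0.03171266, 0.066     ]))]
[(0.69, [228.2, 213.6], array([ 0.5523936 , -0.13452668,  0.066     ]))]
t 9.35 pos [0.5177 0.0669 0.1066] yaw 106.14 shift [-2.057 -0.154 -0.133] wz -0.0 F [-0.53  0.34 -0.09] open 0.0421
```

{"name": "move_arm", "arguments": {"motion": [[[-1, -0.1, -0.2, 0, 0, 0, 0.5], [-1, -0.1, -0.2, 0, 0, 0, 0.5], [-1, -0.1, -0.2, 0, 0, 0, 0.5]]]}}

```text
t: 9.65
eef_pos: [0.536, -0.0364, 0.1257]
tool_rot: [0.0, 0.602, 0.798, -0.001]
force: [-0.2, 0.8, 0.0]
opening: 0.0427
grip_force: 0.0
```

{"name": "move_arm", "arguments": {"motion": [[[-1, -0.05, 0, 0, 0, 0, 0.5], [-1, -0.05, 0, 0, 0, 0, 0.5], [-1, -0.05, 0, 0, 0, 0, 0.5], [-1, -0.05, 0, 0, 0, 0, 0.5]]]}}

```text
t: 10.05
eef_pos: [0.5579, -0.13, 0.1244]
tool_rot: [-0.001, 0.602, 0.799, -0.0]
force: [-0.6, 0.5, 0.4]
opening: 0.0429
grip_force: 0.0
```

```bash
python3 - <<'E'
from h import *
to(.5522,-.134,.08,106.2)
E
```

```text
t 10.05 pos [ 0.5579 -0.13    0.1244] yaw 106.01 shift [-0.023 -0.065  0.444] wz -0.001 F [-0.63  0.53  0.39] open 0.0429
```

{"name": "move_arm", "arguments": {"motion": [[[-0.02, -0.06, 0.2, 0, 0, 0, 0.5], [-0.02, -0.06, 0.45, 0, 0, 0, 0.5], [-0.02, -0.06, 0.45, 0, 0, 0, 0.5]]]}}

```text
t: 10.35
eef_pos: [0.5513, -0.1312, 0.0776]
tool_rot: [-0.003, 0.601, 0.8, -0.001]
force: [-0.6, -0.0, -0.1]
opening: 0.0426
grip_force: 0.0
```

```bash
python3 - <<'E'
from h import *
s=vision.snapshot("scene")
b=s["frame"][150:260,180:300,::-1]
b=np.clip(255*(b/255.)**.5,0,255).astype("uint8")
b=cv2.resize(b,None,fx=5.4,fy=5.4,interpolation=cv2.INTER_CUBIC)
K=s["mtx"];R=np.array(s["R"]);t=np.array(s["t"])
p=env.read_state()["eef_pos"];to(.5522,-.134,.036)
for X,c in((p,(0,0,255)),(p+[0,0,.024],(0,255,0))):
  q=K@(R@X+t);q=(q[:2]/q[2]+.5-[180,150])*5.4;print(q);cv2.circle(b,tuple(int(v) for v in q),4,c,-1)
cv2.imwrite("pics/s6.png",b)
E
```

```text
t 10.4 pos [ 0.5522 -0.1316  0.0797] yaw 106.19 shift [-0.023 -0.006  0.437] wz 0 F [ 0.21 -0.52  0.27] open 0.0423
[265.66340969 314.85731884]
[254.1475346  254.54048677]
```

View pics/s6.png

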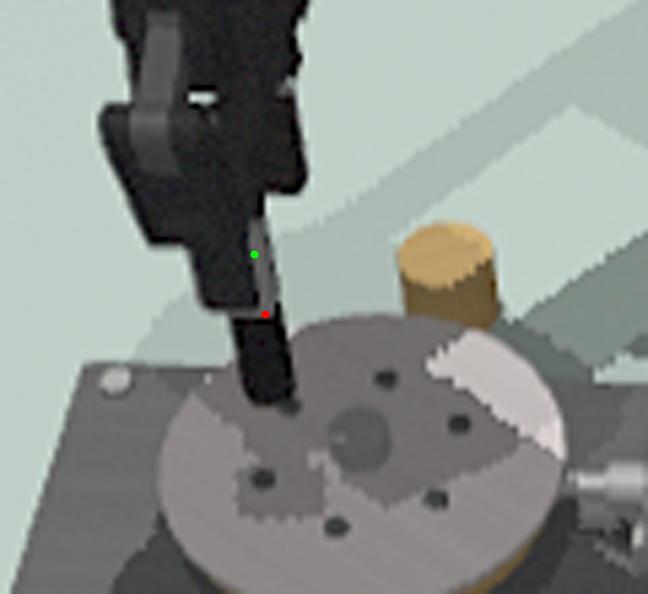

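{"name": "move_arm", "arguments": {"motion": [[[-0.02, 0, 0.15, 0, 0, 0, 0.5], [-0.02, 0, 0.25, 0, 0, 0, 0.5], [-0.02, 0, 0.35, 0, 0, 0, 0.5], [-0.02, 0, 0.35, 0, 0, 0, 0.5]]]}}

```text
t: 10.8
eef_pos: [0.5531, -0.1346, 0.0444]
tool_rot: [-0.001, 0.601, 0.799, -0.0]
force: [0.7, 0.3, 0.2]
opening: 0.0423
grip_force: 0.0
```

{"name": "move_arm", "arguments": {"motion": [[[0, 0, 0.05, 0, 0, 0, 0.5], [0, 0, 0.1, 0, 0, 0, 0.5]]]}}

```text
t: 11.0
eef_pos: [0.5541, -0.1351, 0.036]
tool_rot: [0.0, 0.601, 0.799, 0.0]
force: [0.1, 0.9, -0.3]
opening: 0.0429
grip_force: 0.0
```

{"name": "move_arm", "arguments": {"grip_force": 20, "motion": [[[0, 0, 0.1, 0, 0, 0, 0.2], [0, 0, 0.1, 0, 0, 0, 0], [0, 0, 0.1, 0, 0, 0, 0], [0, 0, 0.1, 0, 0, 0, 0]]]}}

```text
t: 11.4
eef_pos: [0.553, -0.1348, 0.0248]
tool_rot: [-0.001, 0.601, 0.799, -0.0]
force: [0.8, -2.1, -22.1]
opening: 0.0152
grip_force: 20.5
```

{"name": "move_arm", "arguments": {"motion": [[[0, 0, 0, 0, 0, 0, 0.3], [0, 0, -0.1, 0, 0, 0, 0.3], [0, 0, -0.1, 0, 0, 0, 0.3]]]}}

```text
t: 11.7
eef_pos: [0.555, -0.1354, 0.0384]
tool_rot: [0.002, 0.601, 0.799, 0.0]
force: [-0.6, -0.4, 1.1]
opening: 0.0256
grip_force: 0.0
```

{"name": "move_arm", "arguments": {"grip_force": 20, "motion": [[[0, 0, 0, 0, 0, 0, 0], [0, 0, 0, 0, 0, 0, 0], [0, 0, 0, 0, 0, 0, 0], [0, 0, 0, 0, 0, 0, 0]]]}}

```text
t: 12.1
eef_pos: [0.5545, -0.1357, 0.0374]
tool_rot: [0.001, 0.601, 0.799, 0.0]
force: [-2.1, -3.0, 11.4]
opening: 0.015
grip_force: 20.4
```

```bash
python3 - <<'E'
from h import *
for i in range(3):
  s=vision.snapshot("wrist")
  to(.5654,-.0984,.036)
print(env.read_state()["torque"])
E
```

```text
t 12.15 pos [ 0.5546 -0.1356  0.0374] yaw 106.13 shift [0.328 0.207 0.014] wz 0 F [-2.69 -2.54 11.26] open 0.0151
t 12.2 pos [ 0.5546 -0.1356  0.0374] yaw 106.13 shift [0.328 0.208 0.013] wz 0 F [-1.   -2.5  11.27] open 0.015
t 12.25 pos [ 0.5546 -0.1357  0.0374] yaw 106.13 shift [0.328 0.207 0.014] wz 0 F [-1.81 -2.47 11.09] open 0.0147
[-0.42001471  0.31726201  0.00588572]
```

```bash
cat >> h.py <<'E'
def P(a): return .38*np.array([np.cos(np.radians(a)),np.sin(np.radians(a))])
def rows(a0,a1,n=8,da=None):
    r=[np.round(P(a0+(a1-a0)*(i+1)/n)-P(a0),3).tolist() for i in range(n)]
    return "[["+", ".join("[%g, %g, 0, 0, 0, 0, 0]"%tuple(x) for x in r)+"]]"
E
python3 - <<'E'
from h import *
for k in range(0,8): a=-147+20*k;print(a+20,rows(a,a+20))
E
```

```text
-127 [[[0.009, -0.014, 0, 0, 0, 0, 0], [0.019, -0.027, 0, 0, 0, 0, 0], [0.03, -0.04, 0, 0, 0, 0, 0], [0.041, -0.052, 0, 0, 0, 0, 0], [0.052, -0.064, 0, 0, 0, 0, 0], [0.064, -0.075, 0, 0, 0, 0, 0], [0.077, -0.086, 0, 0, 0, 0, 0], [0.09, -0.097, 0, 0, 0, 0, 0]]]
-107 [[[0.013, -0.01, 0, 0, 0, 0, 0], [0.027, -0.019, 0, 0, 0, 0, 0], [0.042, -0.027, 0, 0, 0, 0, 0], [0.056, -0.035, 0, 0, 0, 0, 0], [0.071, -0.042, 0, 0, 0, 0, 0], [0.086, -0.049, 0, 0, 0, 0, 0], [0.102, -0.055, 0, 0, 0, 0, 0], [0.118, -0.06, 0, 0, 0, 0, 0]]]
-87 [[[0.016, -0.005, 0, 0, 0, 0, 0], [0.032, -0.008, 0, 0, 0, 0, 0], [0.048, -0.011, 0, 0, 0, 0, 0], [0.065, -0.014, 0, 0, 0, 0, 0], [0.081, -0.015, 0, 0, 0, 0, 0], [0.098, -0.016, 0, 0, 0, 0, 0], [0.114, -0.017, 0, 0, 0, 0, 0], [0.131, -0.016, 0, 0, 0, 0, 0]]]
-67 [[[0.017, 0.001, 0, 0, 0, 0, 0], [0.033, 0.003, 0, 0, 0, 0, 0], [0.049, 0.006, 0, 0, 0, 0, 0], [0.066, 0.009, 0, 0, 0, 0, 0], [0.082, 0.013, 0, 0, 0, 0, 0], [0.098, 0.018, 0, 0, 0, 0, 0], [0.113, 0.024, 0, 0, 0, 0, 0], [0.129, 0.03, 0, 0, 0, 0, 0]]]
-47 [[[0.015, 0.007, 0, 0, 0, 0, 0], [0.03, 0.014, 0, 0, 0, 
[... 253 characters left out ...]
0, 0], [0.034, 0.036, 0, 0, 0, 0, 0], [0.044, 0.049, 0, 0, 0, 0, 0], [0.054, 0.063, 0, 0, 0, 0, 0], [0.063, 0.077, 0, 0, 0, 0, 0], [0.072, 0.091, 0, 0, 0, 0, 0], [0.079, 0.105, 0, 0, 0, 0, 0]]]
-7 [[[0.007, 0.015, 0, 0, 0, 0, 0], [0.014, 0.03, 0, 0, 0, 0, 0], [0.02, 0.046, 0, 0, 0, 0, 0], [0.025, 0.061, 0, 0, 0, 0, 0], [0.029, 0.077, 0, 0, 0, 0, 0], [0.033, 0.094, 0, 0, 0, 0, 0], [0.036, 0.11, 0, 0, 0, 0, 0], [0.039, 0.126, 0, 0, 0, 0, 0]]]
13 [[[0.002, 0.016, 0, 0, 0, 0, 0], [0.003, 0.033, 0, 0, 0, 0, 0], [0.003, 0.05, 0, 0, 0, 0, 0], [0.002, 0.066, 0, 0, 0, 0, 0], [0.001, 0.083, 0, 0, 0, 0, 0], [-0.001, 0.099, 0, 0, 0, 0, 0], [-0.004, 0.116, 0, 0, 0, 0, 0], [-0.007, 0.132, 0, 0, 0, 0, 0]]]
```

{"name": "move_arm", "arguments": {"motion": [[[0.009, -0.014, 0, 0, 0, 0, 0], [0.019, -0.027, 0, 0, 0, 0, 0], [0.03, -0.04, 0, 0, 0, 0, 0], [0.041, -0.052, 0, 0, 0, 0, 0], [0.052, -0.064, 0, 0, 0, 0, 0], [0.064, -0.075, 0, 0, 0, 0, 0], [0.077, -0.086, 0, 0, 0, 0, 0], [0.09, -0.097, 0, 0, 0, 0, 0]]]}}

```text
t: 13.05
eef_pos: [0.5431, -0.13, 0.0374]
tool_rot: [0.002, 0.601, 0.799, 0.0]
force: [1.8, -5.6, 10.0]
opening: 0.0153
grip_force: 20.3
```

```bash
cat >> h.py <<'E'
C=np.array([.5546,-.1357])
def fx():
    st=env.read_state();q=st["tool_rot"];R=Ro.from_quat([q[1],q[2],q[3],q[0]]).as_matrix()
    T=np.radians(106.13);xt=np.array([np.cos(T),np.sin(T)]);yt=np.array([np.sin(T),-np.cos(T)])
    d=st["eef_pos"][:2]-C;v=np.array([d@xt,d@yt])*1e3-[31.9,20.7]
    a=np.arctan2(v[1],v[0]);f=np.array([st["force"][:2]@xt,st["force"][:2]@yt])
    print("t",round(st["t"],2),"ang",round(np.degrees(a),2),"r",round(np.hypot(*v),2),"Frad",round(f@[np.cos(a),np.sin(a)],2),"Ftan",round(f@[-np.sin(a),np.cos(a)],2),"Fz",round(st["force"][2],1))
E
python3 -c "
from h import *
fx()"
```

```text
t 13.05 ang -127.66 r 38.09 Frad 3.47 Ftan -4.81 Fz 10.0
```

{"name": "move_arm", "arguments": {"motion": [[[0.013, -0.01, 0, 0, 0, 0, 0], [0.027, -0.019, 0, 0, 0, 0, 0], [0.042, -0.027, 0, 0, 0, 0, 0], [0.056, -0.035, 0, 0, 0, 0, 0], [0.071, -0.042, 0, 0, 0, 0, 0], [0.086, -0.049, 0, 0, 0, 0, 0], [0.102, -0.055, 0, 0, 0, 0, 0], [0.118, -0.06, 0, 0, 0, 0, 0]]]}}

```text
t: 13.85
eef_pos: [0.5339, -0.1204, 0.0374]
tool_rot: [0.002, 0.601, 0.799, -0.0]
force: [-1.4, -5.2, 10.4]
opening: 0.0148
grip_force: 20.4
```

```bash
python3 -c "
from h import *
fx()"
```

```text
t 13.85 ang -107.47 r 38.14 Frad 4.07 Ftan -3.59 Fz 10.4
```

{"name": "move_arm", "arguments": {"motion": [[[0.016, -0.005, 0, 0, 0, 0, 0], [0.032, -0.008, 0, 0, 0, 0, 0], [0.048, -0.011, 0, 0, 0, 0, 0], [0.065, -0.014, 0, 0, 0, 0, 0], [0.081, -0.015, 0, 0, 0, 0, 0], [0.098, -0.016, 0, 0, 0, 0, 0], [0.114, -0.017, 0, 0, 0, 0, 0], [0.131, -0.016, 0, 0, 0, 0, 0]]]}}

```text
t: 14.65
eef_pos: [0.5284, -0.1081, 0.0374]
tool_rot: [0.001, 0.601, 0.799, -0.0]
force: [-3.4, -4.5, 12.5]
opening: 0.0148
grip_force: 20.6
```

```bash
python3 -c "
from h import *
fx()"
```

```text
t 14.65 ang -87.23 r 38.24 Frad 4.34 Ftan -3.59 Fz 12.5
```

{"name": "move_arm", "arguments": {"motion": [[[0.017, 0.001, 0, 0, 0, 0, 0], [0.033, 0.003, 0, 0, 0, 0, 0], [0.049, 0.006, 0, 0, 0, 0, 0], [0.066, 0.009, 0, 0, 0, 0, 0], [0.082, 0.013, 0, 0, 0, 0, 0], [0.098, 0.018, 0, 0, 0, 0, 0], [0.113, 0.024, 0, 0, 0, 0, 0], [0.129, 0.03, 0, 0, 0, 0, 0]]]}}

```text
t: 15.45
eef_pos: [0.5275, -0.0953, 0.0373]
tool_rot: [0.001, 0.601, 0.799, -0.001]
force: [-5.1, -9.5, 12.5]
opening: 0.0148
grip_force: 20.6
```

```bash
python3 -c "
from h import *
fx()"
```

```text
t 15.45 ang -67.88 r 38.31 Frad 4.08 Ftan -9.97 Fz 12.5
```

{"name": "move_arm", "arguments": {"motion": [[[0.015, 0.007, 0, 0, 0, 0, 0], [0.03, 0.014, 0, 0, 0, 0, 0], [0.044, 0.022, 0, 0, 0, 0, 0], [0.058, 0.031, 0, 0, 0, 0, 0], [0.072, 0.04, 0, 0, 0, 0, 0], [0.085, 0.05, 0, 0, 0, 0, 0], [0.098, 0.061, 0, 0, 0, 0, 0], [0.111, 0.072, 0, 0, 0, 0, 0]]]}}

```text
t: 16.25
eef_pos: [0.5315, -0.0819, 0.0373]
tool_rot: [0.001, 0.601, 0.799, -0.0]
force: [-4.9, -2.0, 14.1]
opening: 0.0154
grip_force: 20.6
```

```bash
python3 -c "
from h import *
fx()"
```

```text
t 16.25 ang -46.91 r 38.31 Frad 3.42 Ftan -4.01 Fz 14.1
```

{"name": "move_arm", "arguments": {"motion": [[[0.012, 0.012, 0, 0, 0, 0, 0], [0.023, 0.024, 0, 0, 0, 0, 0], [0.034, 0.036, 0, 0, 0, 0, 0], [0.044, 0.049, 0, 0, 0, 0, 0], [0.054, 0.063, 0, 0, 0, 0, 0], [0.063, 0.077, 0, 0, 0, 0, 0], [0.072, 0.091, 0, 0, 0, 0, 0], [0.079, 0.105, 0, 0, 0, 0, 0]]]}}

```text
t: 17.05
eef_pos: [0.5394, -0.0713, 0.0373]
tool_rot: [0.001, 0.601, 0.799, 0.0]
force: [-3.2, -2.4, 13.4]
opening: 0.015
grip_force: 20.6
```

```bash
python3 -c "
from h import *
fx()"
```

```text
t 17.05 ang -26.95 r 38.34 Frad 0.41 Ftan -3.96 Fz 13.4
```

```bash
python3 - <<'E'
from h import *
for k in range(10): a=-27-5*k;print(a-5,rows(a,a-5,2))
E
```

```text
-32 [[[-0.008, -0.015, 0, 0, 0, 0, 0], [-0.016, -0.029, 0, 0, 0, 0, 0]]]
-37 [[[-0.009, -0.014, 0, 0, 0, 0, 0], [-0.019, -0.027, 0, 0, 0, 0, 0]]]
-42 [[[-0.01, -0.013, 0, 0, 0, 0, 0], [-0.021, -0.026, 0, 0, 0, 0, 0]]]
-47 [[[-0.011, -0.012, 0, 0, 0, 0, 0], [-0.023, -0.024, 0, 0, 0, 0, 0]]]
-52 [[[-0.012, -0.011, 0, 0, 0, 0, 0], [-0.025, -0.022, 0, 0, 0, 0, 0]]]
-57 [[[-0.013, -0.01, 0, 0, 0, 0, 0], [-0.027, -0.019, 0, 0, 0, 0, 0]]]
-62 [[[-0.014, -0.009, 0, 0, 0, 0, 0], [-0.029, -0.017, 0, 0, 0, 0, 0]]]
-67 [[[-0.015, -0.007, 0, 0, 0, 0, 0], [-0.03, -0.014, 0, 0, 0, 0, 0]]]
-72 [[[-0.015, -0.006, 0, 0, 0, 0, 0], [-0.031, -0.012, 0, 0, 0, 0, 0]]]
-77 [[[-0.016, -0.005, 0, 0, 0, 0, 0], [-0.032, -0.009, 0, 0, 0, 0, 0]]]
```

{"name": "move_arm", "arguments": {"motion": [[[-0.008, -0.015, 0, 0, 0, 0, 0], [-0.016, -0.029, 0, 0, 0, 0, 0]]]}}

```text
t: 17.25
eef_pos: [0.5377, -0.0731, 0.0374]
tool_rot: [0.001, 0.601, 0.799, 0.001]
force: [3.1, 3.4, 11.5]
opening: 0.0153
grip_force: 20.4
```

{"name": "move_arm", "arguments": {"motion": [[[-0.009, -0.014, 0, 0, 0, 0, 0], [-0.019, -0.027, 0, 0, 0, 0, 0]]]}}

```text
t: 17.45
eef_pos: [0.5355, -0.0756, 0.0373]
tool_rot: [0.001, 0.601, 0.799, 0.001]
force: [1.6, 5.1, 11.1]
opening: 0.0151
grip_force: 20.5
```

{"name": "move_arm", "arguments": {"motion": [[[-0.01, -0.013, 0, 0, 0, 0, 0], [-0.021, -0.026, 0, 0, 0, 0, 0]]]}}

```text
t: 17.65
eef_pos: [0.5337, -0.0783, 0.0374]
tool_rot: [0.001, 0.601, 0.799, 0.001]
force: [2.8, 6.0, 10.6]
opening: 0.0149
grip_force: 20.5
```

{"name": "move_arm", "arguments": {"motion": [[[-0.011, -0.012, 0, 0, 0, 0, 0], [-0.023, -0.024, 0, 0, 0, 0, 0]]]}}

```text
t: 17.85
eef_pos: [0.5321, -0.0808, 0.0374]
tool_rot: [0.001, 0.601, 0.799, 0.001]
force: [3.2, 9.2, 12.1]
opening: 0.0149
grip_force: 20.5
```

{"name": "move_arm", "arguments": {"motion": [[[-0.012, -0.011, 0, 0, 0, 0, 0], [-0.025, -0.022, 0, 0, 0, 0, 0]]]}}

```text
t: 18.05
eef_pos: [0.5307, -0.0837, 0.0374]
tool_rot: [0.001, 0.601, 0.799, 0.001]
force: [3.3, 10.2, 11.9]
opening: 0.0151
grip_force: 20.5
```

{"name": "move_arm", "arguments": {"motion": [[[-0.013, -0.01, 0, 0, 0, 0, 0], [-0.027, -0.019, 0, 0, 0, 0, 0]]]}}

```text
t: 18.25
eef_pos: [0.5294, -0.0868, 0.0373]
tool_rot: [0.001, 0.601, 0.799, 0.001]
force: [1.6, 9.6, 13.1]
opening: 0.0151
grip_force: 20.5
```

{"name": "move_arm", "arguments": {"motion": [[[-0.014, -0.009, 0, 0, 0, 0, 0], [-0.029, -0.017, 0, 0, 0, 0, 0]]]}}

```text
t: 18.45
eef_pos: [0.5285, -0.0902, 0.0373]
tool_rot: [0.001, 0.601, 0.799, 0.001]
force: [-0.9, 7.5, 14.1]
opening: 0.0148
grip_force: 20.6
```

{"name": "move_arm", "arguments": {"motion": [[[-0.015, -0.007, 0, 0, 0, 0, 0], [-0.03, -0.014, 0, 0, 0, 0, 0]]]}}

```text
t: 18.65
eef_pos: [0.5278, -0.0936, 0.0373]
tool_rot: [0.001, 0.601, 0.799, 0.001]
force: [-3.2, 6.5, 14.2]
opening: 0.015
grip_force: 20.6
```

{"name": "move_arm", "arguments": {"motion": [[[-0.015, -0.006, 0, 0, 0, 0, 0], [-0.031, -0.012, 0, 0, 0, 0, 0]]]}}

```text
t: 18.85
eef_pos: [0.5274, -0.0972, 0.0373]
tool_rot: [0.001, 0.601, 0.799, 0.001]
force: [-2.1, 4.0, 14.4]
opening: 0.015
grip_force: 20.7
```

{"name": "move_arm", "arguments": {"motion": [[[-0.016, -0.005, 0, 0, 0, 0, 0], [-0.032, -0.009, 0, 0, 0, 0, 0]]]}}

```text
t: 19.05
eef_pos: [0.5273, -0.1007, 0.0373]
tool_rot: [0.001, 0.601, 0.799, 0.0]
force: [-3.3, 2.9, 13.7]
opening: 0.015
grip_force: 20.7
```

```bash
python3 - <<'E'
from h import *
for k in range(3): a=-77-5*k;print(a-5,rows(a,a-5,2))
for k in range(11): a=-92+5*k;print(a+5,rows(a,a+5,2))
E
```

```text
-82 [[[-0.016, -0.003, 0, 0, 0, 0, 0], [-0.033, -0.006, 0, 0, 0, 0, 0]]]
-87 [[[-0.016, -0.002, 0, 0, 0, 0, 0], [-0.033, -0.003, 0, 0, 0, 0, 0]]]
-92 [[[-0.017, -0.001, 0, 0, 0, 0, 0], [-0.033, -0, 0, 0, 0, 0, 0]]]
-87 [[[0.017, -0, 0, 0, 0, 0, 0], [0.033, 0, 0, 0, 0, 0, 0]]]
-82 [[[0.017, 0.001, 0, 0, 0, 0, 0], [0.033, 0.003, 0, 0, 0, 0, 0]]]
-77 [[[0.016, 0.003, 0, 0, 0, 0, 0], [0.033, 0.006, 0, 0, 0, 0, 0]]]
-72 [[[0.016, 0.004, 0, 0, 0, 0, 0], [0.032, 0.009, 0, 0, 0, 0, 0]]]
-67 [[[0.016, 0.005, 0, 0, 0, 0, 0], [0.031, 0.012, 0, 0, 0, 0, 0]]]
-62 [[[0.015, 0.007, 0, 0, 0, 0, 0], [0.03, 0.014, 0, 0, 0, 0, 0]]]
-57 [[[0.014, 0.008, 0, 0, 0, 0, 0], [0.029, 0.017, 0, 0, 0, 0, 0]]]
-52 [[[0.014, 0.009, 0, 0, 0, 0, 0], [0.027, 0.019, 0, 0, 0, 0, 0]]]
-47 [[[0.013, 0.01, 0, 0, 0, 0, 0], [0.025, 0.022, 0, 0, 0, 0, 0]]]
-42 [[[0.012, 0.012, 0, 0, 0, 0, 0], [0.023, 0.024, 0, 0, 0, 0, 0]]]
-37 [[[0.011, 0.013, 0, 0, 0, 0, 0], [0.021, 0.026, 0, 0, 0, 0, 0]]]
```

{"name": "move_arm", "arguments": {"motion": [[[-0.016, -0.003, 0, 0, 0, 0, 0], [-0.033, -0.006, 0, 0, 0, 0, 0]]]}}

```text
t: 19.25
eef_pos: [0.5276, -0.1039, 0.0373]
tool_rot: [0.001, 0.601, 0.799, 0.0]
force: [-4.5, 4.0, 15.2]
opening: 0.0149
grip_force: 20.7
```

{"name": "move_arm", "arguments": {"motion": [[[-0.016, -0.002, 0, 0, 0, 0, 0], [-0.033, -0.003, 0, 0, 0, 0, 0]]]}}

```text
t: 19.45
eef_pos: [0.5282, -0.1072, 0.0373]
tool_rot: [0.001, 0.601, 0.799, 0.0]
force: [-4.3, 3.1, 15.7]
opening: 0.0152
grip_force: 20.8
```

{"name": "move_arm", "arguments": {"motion": [[[-0.017, -0.001, 0, 0, 0, 0, 0], [-0.033, 0, 0, 0, 0, 0, 0]]]}}

```text
t: 19.65
eef_pos: [0.529, -0.1105, 0.0373]
tool_rot: [0.001, 0.601, 0.799, 0.0]
force: [-5.3, 3.4, 15.1]
opening: 0.0151
grip_force: 20.8
```

{"name": "move_arm", "arguments": {"motion": [[[0.017, 0, 0, 0, 0, 0, 0], [0.033, 0, 0, 0, 0, 0, 0]]]}}

```text
t: 19.85
eef_pos: [0.5284, -0.1082, 0.0374]
tool_rot: [0.001, 0.601, 0.799, -0.0]
force: [-2.5, -5.3, 11.5]
opening: 0.0151
grip_force: 20.5
```

{"name": "move_arm", "arguments": {"motion": [[[0.017, 0.001, 0, 0, 0, 0, 0], [0.033, 0.003, 0, 0, 0, 0, 0]]]}}

```text
t: 20.05
eef_pos: [0.5278, -0.1049, 0.0374]
tool_rot: [0.002, 0.601, 0.799, -0.0]
force: [-2.8, -5.4, 12.5]
opening: 0.0152
grip_force: 20.5
```

{"name": "move_arm", "arguments": {"motion": [[[0.016, 0.003, 0, 0, 0, 0, 0], [0.033, 0.006, 0, 0, 0, 0, 0]]]}}

```text
t: 20.25
eef_pos: [0.5274, -0.1014, 0.0373]
tool_rot: [0.001, 0.601, 0.799, -0.0]
force: [-3.9, -4.7, 12.1]
opening: 0.0151
grip_force: 20.6
```

{"name": "move_arm", "arguments": {"motion": [[[0.016, 0.004, 0, 0, 0, 0, 0], [0.032, 0.009, 0, 0, 0, 0, 0]]]}}

```text
t: 20.45
eef_pos: [0.5274, -0.0986, 0.0374]
tool_rot: [0.002, 0.601, 0.799, -0.0]
force: [-3.7, -9.7, 12.4]
opening: 0.0148
grip_force: 20.6
```

{"name": "move_arm", "arguments": {"motion": [[[0.016, 0.005, 0, 0, 0, 0, 0], [0.031, 0.012, 0, 0, 0, 0, 0]]]}}

```text
t: 20.65
eef_pos: [0.5275, -0.0953, 0.0374]
tool_rot: [0.002, 0.601, 0.799, -0.001]
force: [-4.7, -9.0, 13.0]
opening: 0.0147
grip_force: 20.6
```

{"name": "move_arm", "arguments": {"motion": [[[0.015, 0.007, 0, 0, 0, 0, 0], [0.03, 0.014, 0, 0, 0, 0, 0]]]}}

```text
t: 20.85
eef_pos: [0.528, -0.092, 0.0374]
tool_rot: [0.001, 0.601, 0.799, -0.001]
force: [-5.1, -9.8, 13.1]
opening: 0.0149
grip_force: 20.6
```

{"name": "move_arm", "arguments": {"motion": [[[0.014, 0.008, 0, 0, 0, 0, 0], [0.029, 0.017, 0, 0, 0, 0, 0]]]}}

```text
t: 21.05
eef_pos: [0.5288, -0.0886, 0.0373]
tool_rot: [0.001, 0.601, 0.799, -0.0]
force: [-5.8, -6.6, 13.6]
opening: 0.0152
grip_force: 20.6
```

{"name": "move_arm", "arguments": {"motion": [[[0.014, 0.009, 0, 0, 0, 0, 0], [0.027, 0.019, 0, 0, 0, 0, 0]]]}}

```text
t: 21.25
eef_pos: [0.53, -0.0852, 0.0374]
tool_rot: [0.001, 0.601, 0.799, -0.0]
force: [-3.9, -5.5, 13.3]
opening: 0.0151
grip_force: 20.6
```

{"name": "move_arm", "arguments": {"motion": [[[0.013, 0.01, 0, 0, 0, 0, 0], [0.025, 0.022, 0, 0, 0, 0, 0]]]}}

```text
t: 21.45
eef_pos: [0.5315, -0.082, 0.0374]
tool_rot: [0.001, 0.601, 0.799, 0.0]
force: [-4.5, -2.6, 13.5]
opening: 0.0152
grip_force: 20.6
```

{"name": "move_arm", "arguments": {"motion": [[[0.012, 0.012, 0, 0, 0, 0, 0], [0.023, 0.024, 0, 0, 0, 0, 0]]]}}

```text
t: 21.65
eef_pos: [0.5332, -0.0789, 0.0374]
tool_rot: [0.001, 0.601, 0.799, 0.0]
force: [-3.7, -0.7, 13.4]
opening: 0.0151
grip_force: 20.6
```

{"name": "move_arm", "arguments": {"motion": [[[0.011, 0.013, 0, 0, 0, 0, 0], [0.021, 0.026, 0, 0, 0, 0, 0]]]}}

```text
t: 21.85
eef_pos: [0.535, -0.0762, 0.0373]
tool_rot: [0.001, 0.601, 0.799, 0.0]
force: [-4.2, -2.3, 13.9]
opening: 0.0148
grip_force: 20.7
```

```bash
python3 - <<'E'
from h import *
from scipy.optimize import least_squares
B="""5377 731 3.1 3.4;5355 756 1.6 5.1;5337 783 2.8 6;5321 808 3.2 9.2;5307 837 3.3 10.2;5294 868 1.6 9.6;5285 902 -.9 7.5;5278 936 -3.2 6.5;5274 972 -2.1 4;5273 1007 -3.3 2.9;5276 1039 -4.5 4;5282 1072 -4.3 3.1;5290 1105 -5.3 3.4"""
F="""5284 1082 -2.5 -5.3;5278 1049 -2.8 -5.4;5274 1014 -3.9 -4.7;5274 986 -3.7 -9.7;5275 953 -4.7 -9;5280 920 -5.1 -9.8;5288 886 -5.8 -6.6;5300 852 -3.9 -5.5;5315 820 -4.5 -2.6;5332 789 -3.7 -.7;5350 762 -4.2 -2.3;5275 953 -5.1 -9.5;5394 713 -3.2 -2.4;5315 819 -4.9 -2;5284 1081 -3.4 -4.5"""
p=lambda S:np.array([[float(v) for v in r.split()] for r in S.split(";")])
T=np.radians(106.13);xt=np.array([np.cos(T),np.sin(T)]);yt=np.array([np.sin(T),-np.cos(T)])
D=[]
for S,sg in((B,-1),(F,1)):
  for x,y,fx_,fy in p(S):
    d=np.array([x,-y])*1e-4-C;v=np.array([d@xt,d@yt])*1e3-[31.9,20.7];a=np.arctan2(v[1],v[0])
    f=np.array([fx_,fy]);f=[f@xt,f@yt]
    D.append((sg,np.degrees(a),np.hypot(*v),-np.sin(a)*f[0]+np.cos(a)*f[1],np.cos(a)*f[0]+np.sin(a)*f[1]))
D=np.array(D)
for r in D:print(np.round(r,1))
def g(p):
  # wheel torque from bump: ball centre path; slope ~ from arc centre offset
  c,b,o,k,mu,w=p;u=D[:,1]-c
  e=1/(1+np.exp((np.abs(u)-w)/1.0))
  return o-D[:,0]*(b+mu*e)+k*u/w*e-D[:,3]
r=least_squares(g,[-58,3,-1,4,1,18],loss="soft_l1");print(np.round(r.x,2),r.cost)
J=np.linalg.inv(r.jac.T@r.jac);print(np.sqrt(np.diag(J)*2*r.cost/(len(D)-6)))
to(.5654,-.0984,.03)
E
```

```text
[ -1.  -30.7  38.3   4.6   0.1]
[ -1.  -35.7  38.3   5.    1.9]
[ -1.  -40.5  38.2   6.6   1. ]
[ -1.  -45.   38.3   9.6   1.6]
[ -1.  -49.8  38.3  10.7   1.1]
[ -1.  -54.8  38.3   9.6   1.6]
[ -1.  -60.1  38.2   7.1   2.7]
[ -1.  -65.3  38.3   6.    4.1]
[ -1.  -70.7  38.3   3.9   2.3]
[ -1.  -76.   38.3   3.    3.2]
[ -1.  -80.8  38.3   4.5   4. ]
[ -1.  -85.8  38.2   3.9   3.6]
[ -1.  -90.9  38.3   4.8   4.1]
[  1.  -87.3  38.3  -4.6   3.7]
[  1.  -82.3  38.2  -4.9   3.6]
[  1.  -77.   38.3  -4.5   4.2]
[  1.  -72.8  38.2  -9.8   3.5]
[  1.  -67.9  38.3  -9.4   3.7]
[  1.  -62.9  38.3 -10.6   3.1]
[  1.  -57.7  38.3  -8.    3.7]
[  1.  -52.3  38.3  -6.5   1.6]
[  1.  -47.   38.3  -4.4   2.8]
[  1.  -41.7  38.3  -2.6   2.8]
[  1.  -36.8  38.4  -4.4   2. ]
[  1.  -67.9  38.3 -10.    4.1]
[  1.  -27.   38.4  -4.    0.4]
[  1.  -46.8  38.3  -4.    3.5]
[  1.  -87.2  38.2  -3.6   4.3]
[-58.82   4.34   0.08   4.38   3.49  14.9 ] 5.6576512604012335
[0.37638008 0.23615016 0.16298951 0.40526061 0.34928258 0.45113055]
t 21.85 pos [ 0.535  -0.0762  0.0373] yaw 106.13 shift [-0.297  0.23   0.074] wz 0 F [-4.22 -2.28 13.91] open 0.0148
```

```bash
python3 - <<'E'
from h import *
from scipy.optimize import least_squares
D=np.array([l.split() for l in """-1 -30.7 4.6;-1 -35.7 5;-1 -40.5 6.6;-1 -45 9.6;-1 -49.8 10.7;-1 -54.8 9.6;-1 -60.1 7.1;-1 -65.3 6;-1 -70.7 3.9;-1 -76 3;-1 -80.8 4.5;-1 -85.8 3.9;-1 -90.9 4.8;1 -87.3 -4.6;1 -82.3 -4.9;1 -77 -4.5;1 -72.8 -9.8;1 -67.9 -9.4;1 -62.9 -10.6;1 -57.7 -8;1 -52.3 -6.5;1 -47 -4.4;1 -41.7 -2.6;1 -36.8 -4.4;1 -67.9 -10;1 -27 -4;1 -46.8 -4;1 -87.2 -3.6""".split(";")],float)
def g(p):
  c,b,o,k,mu,w,h=p;u=D[:,1]-c-D[:,0]*h
  e=1/(1+np.exp((np.abs(u)-w)/.8))
  return o-D[:,0]*(b+mu*e*(1-.5*(u/w)**2))+k*u/w*e-D[:,2]
for w0 in(15,18):
  r=least_squares(g,[-58.5,4,0,4,1,w0,1.5],loss="soft_l1");print(np.round(r.x,2),r.cost)
  J=np.linalg.inv(r.jac.T@r.jac);print(np.round(np.sqrt(np.diag(J)*2*r.cost/(len(D)-7)),2))
print(rows(-37,-77,8));print(rows(-77,-57.5,8))
E
```

```text
[-57.81   4.41   0.12   4.67   3.55  17.36   0.71] 2.8214710766544355
[0.32 0.18 0.11 0.32 0.33 0.35 0.47]
[-57.81   4.41   0.12   4.67   3.55  17.36   0.71] 2.8214710766504765
[0.32 0.18 0.11 0.32 0.33 0.35 0.47]
[[[-0.021, -0.026, 0, 0, 0, 0, 0], [-0.044, -0.049, 0, 0, 0, 0, 0], [-0.07, -0.071, 0, 0, 0, 0, 0], [-0.097, -0.09, 0, 0, 0, 0, 0], [-0.125, -0.107, 0, 0, 0, 0, 0], [-0.155, -0.121, 0, 0, 0, 0, 0], [-0.186, -0.133, 0, 0, 0, 0, 0], [-0.218, -0.142, 0, 0, 0, 0, 0]]]
[[[0.016, 0.004, 0, 0, 0, 0, 0], [0.031, 0.009, 0, 0, 0, 0, 0], [0.046, 0.014, 0, 0, 0, 0, 0], [0.061, 0.02, 0, 0, 0, 0, 0], [0.076, 0.026, 0, 0, 0, 0, 0], [0.091, 0.034, 0, 0, 0, 0, 0], [0.105, 0.041, 0, 0, 0, 0, 0], [0.119, 0.05, 0, 0, 0, 0, 0]]]
```

```bash
python3 -c "
from h import *
print(rows(-37,-59.2,7))"
```

```text
[[[-0.013, -0.016, 0, 0, 0, 0, 0], [-0.027, -0.032, 0, 0, 0, 0, 0], [-0.042, -0.047, 0, 0, 0, 0, 0], [-0.058, -0.061, 0, 0, 0, 0, 0], [-0.074, -0.074, 0, 0, 0, 0, 0], [-0.091, -0.086, 0, 0, 0, 0, 0], [-0.109, -0.098, 0, 0, 0, 0, 0]]]
```

{"name": "move_arm", "arguments": {"motion": [[[-0.013, -0.016, 0, 0, 0, 0, 0], [-0.027, -0.032, 0, 0, 0, 0, 0], [-0.042, -0.047, 0, 0, 0, 0, 0], [-0.058, -0.061, 0, 0, 0, 0, 0], [-0.074, -0.074, 0, 0, 0, 0, 0], [-0.091, -0.086, 0, 0, 0, 0, 0], [-0.109, -0.098, 0, 0, 0, 0, 0], [-0.109, -0.098, 0, 0, 0, 0, 0]]]}}

```text
t: 22.65
eef_pos: [0.5287, -0.089, 0.0373]
tool_rot: [0.001, 0.601, 0.799, 0.001]
force: [-2.6, -0.0, 13.9]
opening: 0.0149
grip_force: 20.7
```

```bash
python3 -c "
from h import *
fx();vision.snapshot('top');vision.snapshot('top');fx()"
```

```text
t 22.65 ang -58.21 r 38.31 Frad 2.52 Ftan -0.74 Fz 13.9
t 22.75 ang -58.52 r 38.29 Frad 3.25 Ftan 0.34 Fz 14.1
```

{"name": "move_arm", "arguments": {"motion": [[[0, 0, 0, 0, 0, 0, 0.3], [0, 0, 0, 0, 0, 0, 0.3], [0, 0, 0, 0, 0, 0, 0.3]]]}}

```text
t: 23.05
eef_pos: [0.5279, -0.0889, 0.0359]
tool_rot: [0.0, 0.601, 0.799, -0.0]
force: [-0.6, -0.4, -0.7]
opening: 0.0258
grip_force: 0.0
```

{"name": "move_arm", "arguments": {"motion": [[[0, 0, -0.1, 0, 0, 0, 0.3], [0, 0, -0.3, 0, 0, 0, 0.3], [0, 0, -0.6, 0, 0, 0, 0.3], [0, 0, -1, 0, 0, 0, 0.3], [0, 0, -1, 0, 0, 0, 0.3]]]}}

```text
t: 23.55
eef_pos: [0.53, -0.0896, 0.1417]
tool_rot: [0.004, 0.601, 0.799, 0.001]
force: [0.2, 1.0, 0.2]
opening: 0.0254
grip_force: 0.0
```

{"name": "move_arm", "arguments": {"motion": [[[0.5, 0, -0.3, 0, 0, 0, 0.3], [1, 0, -0.3, 0, 0, 0, 0.3], [1, 0, -0.3, 0, 0, 0, 0.3]]]}}

```text
t: 23.85
eef_pos: [0.4993, 0.0106, 0.1675]
tool_rot: [0.001, 0.6, 0.8, 0.001]
force: [-0.8, -0.8, 0.4]
opening: 0.0257
grip_force: 0.0
```

{"name": "move_arm", "arguments": {"motion": [[[0.5, 0, 0, 0, 0, 0, 0.3], [1, 0, 0, 0, 0, 0, 0.3], [1, 0, 0, 0, 0, 0, 0.3]]]}}

```text
t: 24.15
eef_pos: [0.4709, 0.1075, 0.1664]
tool_rot: [-0.0, 0.599, 0.801, 0.001]
force: [0.8, -0.1, -0.1]
opening: 0.0253
grip_force: 0.0
```

```bash
python3 - <<'E'
from h import *
e=vision.snapshot("scene");save(e,"s7.png");s=vision.snapshot("top");save(s,"t7.png")
for q,z in(("crank",.066),("plate",.066),("axle",.046)):
  for c,S in(("scene",e),("top",s)): print(q,c,[(round(a["score"],2),np.round(ray(S,a["position"],z)[:2],4)) for a in models.pinpoint(q,c)[:1]])
th=np.radians(106.13+58.3);print("exp crank",np.array([.5654,-.0984])+.038*np.array([np.cos(th),np.sin(th)]))
to(.5,.1,.2)
E
```

```text
crank scene [(0.53, array([ 0.5325, -0.0829]))]
crank top [(0.49, array([ 0.5288, -0.0906]))]
plate scene [(0.74, array([ 0.599 , -0.0122]))]
plate top [(0.86, array([0.5315, 0.0277]))]
axle scene [(0.68, array([ 0.5659, -0.0968]))]
axle top [(0.91, array([ 0.5637, -0.1017]))]
exp crank [ 0.52879448 -0.08820021]
t 24.55 pos [0.4727 0.1022 0.1658] yaw 106.04 shift [-0.097  0.256 -0.342] wz 0 F [ 0.33  0.28 -0.25] open 0.0256
```

View pics/s7.png

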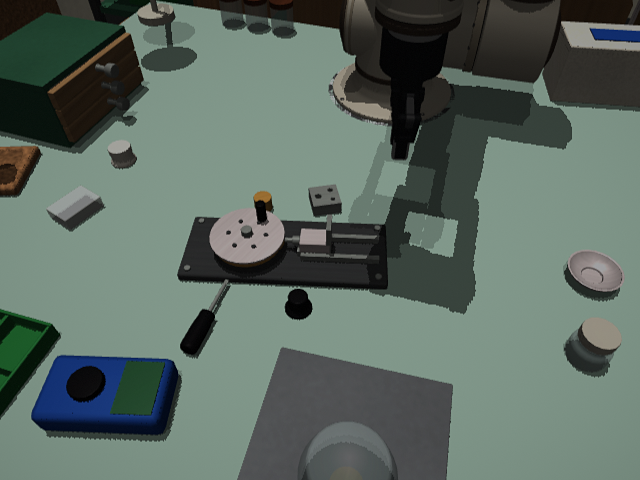

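The carriage is home with its tip on the rim (plate at about (330, 228)). The crank stands at (261, 210), the bystanders are unmoved and the arm is clear.

```bash
python3 -c "
from h import *
print(workorder.finish_job())"
```

```text
the job is handed in; nothing more can be done
None
```

I pushed the carriage home against its stop with about 27 N and left the wheel with the high spot's crest at the feeler tip, to within about 1° going by the forces felt turning both ways; everything is released and the job was handed in at about 25 s, though no verdict was returned.

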